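Index the dividing fixture to the third stop

TASK

A brass disc is loaded in the red dividing fixture: first swing the fixture's hold-down arm fully down onto the disc. Only then wind the black index knob back anticlockwise to its home end stop, count three clicks clockwise from there to the third stop without overrunning to the fourth, and finish while holding: keep the knob gripped at rest on the third stop, do not let go. Leave the glue jar, the rivet bin and the spare disc where they are.

Things in the scene. Friction and masses are not known exactly. Their poses are not given: they have to be found in the camera images.
- fixture: red cast dividing fixture bolted to the bench, base 170 (x) by 270 (y) by 30 mm high; origin at the centre of its underside, z up, front to its -x (towards the robot; yaw varies). At fixture x -10, y +65 mm stands the spindle with the brass disc (72 mm across, top 60 mm above the bench); at x -30, y -75 the dark round index head with the knob (96 mm across, top at 60 mm).
- hold_down (a joint): angle of the steel hold-down arm in rad: 0 = fully down, level over the disc (a stop there); grows as it opens upward and back about its hinge, limit 1.45 (almost upright). It starts open (0.9 to 1.35) and stays wherever it is left (friction about 0.22 N m: some 1 to 3 N at the bar moves it).
- hold_down_hinge (a point): the arm's hinge point, between two red cheeks 82 mm high, 73 mm above the bench at fixture x +65, y +65 mm; the hinge axis is parallel to the fixture's y axis
- hold_down_bar (a point): centre of the black round cross bar at the arm's free end, 140 mm from the hinge; bar 16 mm thick, 64 mm long, parallel to the fixture's y axis. With the arm down it is 73 mm above the bench at fixture x -75, y +65. The arm between is 14 mm wide, 12 mm thick; the bar is centred on it.
- index_knob (a joint): angle of the index knob in rad: 0 = home end stop (hard); grows clockwise seen from above. Detents (clicks) every 0.419 rad (24 degrees): first 0.419, second 0.838, third 1.257, and so on to the sixth. Between stops the torque rises to about 0.2 N m, then it snaps on by itself. It starts on (or near) the first or second stop.
- index_knob_grip (a point): point on the knob's vertical axis at the height to grip, 93 mm above the bench, at fixture x -30, y -75 mm. The knob is a black disc (62 mm across, top 68 mm above the bench) with a straight grip bar on it: 58 mm long, 14 mm thick, 68 to 104 mm above the bench. The point turns with the knob: its x axis runs along the bar; at knob angle 0 it is the fixture's x, at q turned q clockwise.
- index_knob_pointer (a point): the white-lined end of the grip bar, 29 mm from the knob's axis, at the height of the grip point. It points to the red home dot at knob angle 0.
- index_home_mark (a point): red dot on the index head, 40 mm from the knob's axis towards the fixture's -x (front): the home end stop. White dots mark the further stops, clockwise.
- glue_jar: white jar with a red cap, 60 mm across, 85 mm high, bystander; origin at the centre of its underside
- rivet_bin: small empty open red plastic bin, 100 by 80 by 45 mm, bystander; origin at the centre of its underside
- spare_disc: spare brass disc, 72 mm across, 8 mm thick, lying flat, bystander; origin at the centre of its underside

How it is judged:
On the way, in this order (a step that is already met when the one before it is completed fails the run):
1. the hold-down arm is fully down on the disc (value of joint hold_down below 0.06 rad), for 0.2 s.
2. with the arm down, the index knob is wound back to its home stop (value of joint index_knob below 0.12 rad and value of joint hold_down below 0.06 rad), for 0.1 s.
At the end, for the whole second after the job is handed in: the index knob stands still on its third stop (1.257 rad, within 0.12 rad), the fingers still grip it (contact force over 3 N), and the hold-down arm is down (under 0.06 rad); jar, bin and spare disc within 30 mm of where they began (value of joint index_knob between 1.137 and 1.377 rad and velocity of joint index_knob between -0.05 and 0.05 rad/s and contact force between the fingers and index_knob above 3 N and value of joint hold_down below 0.06 rad and distance of each of glue_jar, rivet_bin, spare_disc from where it was at the start of the episode below 0.03 m); the arm keeps its last pose, push and grip.
It fails at once if the knob was turned past the third stop towards the fourth (over 1.5 rad) (value of joint index_knob above 1.5 rad).
It fails at once if the glue jar was moved by more than 30 mm (distance of glue_jar from where it was at the start of the episode above 0.03 m).
It fails at once if the rivet bin was moved by more than 30 mm (distance of rivet_bin from where it was at the start of the episode above 0.03 m).
It fails at once if the spare disc was moved by more than 30 mm (distance of spare_disc from where it was at the start of the episode above 0.03 m).
It also fails if it takes over 61 s, if anything falls off the work surface, if the arm or the gripper's body presses on something with over 40 N, if the wrist force passes 120 N, or if a joint passes its speed limit or range.

ROBOT

A 7-joint arm with a two-finger parallel gripper is mounted at the origin on the work surface. World frame = base frame: x ahead of the robot, y to its left, z up, the work surface at z = 0. Lengths are in m, angles in rad, forces in N, time in s.
With the tool pointing down it reaches from about 0.425 to 0.975 m from the base axis. Payload 16.7 kg.
Tool frame: the origin (TCP) lies midway between the tips of the shut fingers; the grasp point (between the pads) lies 19 mm behind it; z points along the fingers, y is the line along which they close (so a half turn about z gives the same grasp; the last joint's range is limited). The gripper opens to 85 mm and grips with 20 to 120 N. Pads are 22 mm wide; open, the fingers measure 114 mm over their backs; the gripper's body (76 mm by 85 mm) begins 54 mm behind the grasp point. The pads swing forward as they close: fully open they stand 13 mm farther back than shut.
Start: joints at [1.077, 0.426, 0.074, 1.606, -0.034, 1.111, -0.067], TCP at [0.228, -0.635, 0.231] pointing down, gripper open.
Joint ranges: [-2.85, 2.85], [-0.5, 2.14], [-1.23, 1.37], [0.21, 2.46], [-1.02, 4.16], [0.16, 2.05], [-2.73, 2.73]. Speed limits (rad/s): [1.89, 1.89, 2.39, 2.39, 3.01, 3.01, 3.01].

INTERFACE

Orientations are given as a unit quaternion [w, x, y, z].
In Python, from plant import bot, get_image, close_job gives the robot as it stands.
- The arm moves only by the tool jog_arm, never from a script. Its argument "motion" is a list of rows, each an object of numbers: "tx", "ty", "tz": the shift along the tool's x, y, z as a fraction of full scale; "rx", "ry", "rz": the turn, a rotation vector about the tool's x, y, z as a fraction of full scale; "grip": the closure, from -1 (fully open) to 1 (shut). In form: [{"tx": .., "ty": .., "tz": .., "rx": .., "ry": .., "rz": .., "grip": ..}, ...]. A call has 1 to 20 rows; each row is the pose to reach, as a shift and turn from the pose commanded when the call began, along the tool's axes at that moment; what a row does not reach only later rows make up. Full scale, the value 1, is 0.3 m for a shift and 90 degrees for a turn. A row lasts 1/12 s, in which the tool goes at most 41.7 mm and 7.16 degrees, less where a joint would pass 70% of its speed; a pose out of reach is approached as far as the arm can. A call with a number of a shift or a turn outside -1 to 1 is refused whole. A call with a gripper value outside its range is refused whole. The fingers move at their own pace and stop on an object; "newtons" is the grip in N (left out, the last holds). Time passes only in rows, so rows that repeat a pose let the fingers close. It gives the time, the measured TCP pose, the force, the opening and the grip force at its end, in the units of the state.
- bot.sense(): the state, without advancing time (a new reading comes with each control period).
- get_image(name): name is "scene" or "top" or "wrist"; returns a dict with "frame" (420x560x3 uint8, red, green, blue), "z_map" (420x560 float32, m along the optical axis (not along the pixel's ray), 0 where there is no reading), "intrinsics" (3x3 intrinsics, pixels), "distortion" ([k1, k2, p1, p2, k3] as OpenCV has them; the pictures are not rectified), "pose" (4x4, takes a point from camera to world coordinates). Camera axes: x right, y up, looking along -z (the intrinsics and any distortion apply to the point x, -y, -z); pixel columns grow to the right and rows downward; lengths in m; the calibration is good to about 2 mm. A picture is of the moment at which its call begins.
- close_job(): hands the job in; it is judged then, once.
The state is a dict: "t": time; "qpos": joint angles; "qvel": joint speeds; "tau": joint torques, N m; "tcp_pos": TCP position; "tcp_rot": TCP orientation; "ft_force": force on the tool from outside, world axes, zero at the start; "torque": the same for the moment, N m; "opening": finger opening in m; "gripper_force": force on a finger pad.
Only numpy, scipy, OpenCV 4.12 (cv2) and the standard library are available. Lean on these libraries where they do the work, as an engineer would, in place of code of your own. Each camera call takes 0.05 s, during which the arm holds its last target. There are 200 camera calls.

## Working session

There is one attempt and no reset: what is moved stays moved. The work goes in short steps, Python scripts to look and compute and a tool call to move; the robot and the scene stay as the last step left them, time stands still between calls to the robot, and variables do not carry over. Pictures are saved under pics/ and viewed, at most 10 in all, crops included, and the job is handed in when it is done.

Besides the shell and the picture viewer there is one more tool, called as a command line: name --argument value ..., lists and objects as JSON in quotes. jog_arm: Moves the arm, as the interface text tells. Shift numbers are shares of 0.3 m and turn numbers shares of 90 degrees, none past 1 either way. Its arguments: {"type":"object","properties":{"motion":{"type":"array","items":{"type":"object","properties":{"tx":{"type":"number","minimum":-1,"maximum":1},"ty":{"type":"number","minimum":-1,"maximum":1},"tz":{"type":"number","minimum":-1,"maximum":1},"rx":{"type":"number","minimum":-1,"maximum":1},"ry":{"type":"number","minimum":-1,"maximum":1},"rz":{"type":"number","minimum":-1,"maximum":1},"grip":{"type":"number"}}}},"newtons":{"type":"number"}},"required":["motion"]}

```bash
mkdir -p pics; ls
cat > h.py <<'E'
import numpy as np, cv2
from plant import bot,get_image,close_job
from scipy.spatial.transform import Rotation as R
def save(im,n): cv2.imwrite('pics/'+n,cv2.cvtColor(im,cv2.COLOR_RGB2BGR))
def world(d):
    """HxWx3 world points"""
    h,w=d['z_map'].shape
    u,v=np.meshgrid(np.arange(w),np.arange(h))
    p=cv2.undistortPoints(np.stack([u,v],-1).reshape(-1,1,2).astype(float),d['intrinsics'],np.array(d['distortion'],float)).reshape(h,w,2)
    z=d['z_map']; c=np.stack([p[...,0]*z,-p[...,1]*z,-z],-1)
    T=np.array(d['pose']); W=c@T[:3,:3].T+T[:3,3]; W[z==0]=np.nan
    return W
E
python3 - <<'E'
from h import *
s=bot.sense();print(s)
for n in('top','scene'):
    d=get_image(n); np.savez('pics/'+n+'.npz',**d); save(d['frame'],n+'1.png'); print(np.round(d['pose'],3))
E
```

```text
pics
{'t': 0.0, 'qpos': array([ 1.07651608,  0.42676289,  0.07382162,  1.60660913, -0.0340864 ,
        1.11078222, -0.06708925]), 'qvel': array([ 0.00081795, -0.00079041, -0.00059117,  0.00242245,  0.00073838,
        0.00031336, -0.00176597]), 'tau': array([ 7.58007100e-04, -9.49816847e+01,  3.76084685e+00, -4.63504028e+01,
        1.91953406e-02,  1.02536808e-02,  2.77274694e-05]), 'tcp_pos': array([ 0.22799238, -0.63489966,  0.23058818]), 'tcp_rot': array([-6.31543547e-04,  9.85176371e-01,  1.71543270e-01, -1.60191340e-04]), 'ft_force': array([ 0.30790549, -0.09909261,  0.60808896]), 'torque': array([0.02541406, 0.01367385, 0.01721182]), 'gripper_force': 0.0, 'opening': 0.0854856031463758}
[[ 1.30e-02  9.99e-01 -3.60e-02  6.04e-01]
 [-1.00e+00  1.30e-02 -5.00e-03  1.00e-03]
 [-5.00e-03  3.70e-02  9.99e-01  1.04e+00]
 [ 0.00e+00  0.00e+00  0.00e+00  1.00e+00]]
[[-0.419 -0.529  0.738  1.351]
 [ 0.908 -0.264  0.326  0.296]
 [ 0.023  0.806  0.591  0.646]
 [ 0.     0.     0.     1.   ]]
```

View pics/top1.png

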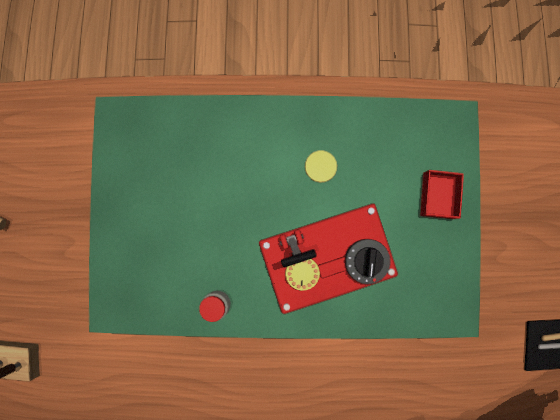

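View pics/scene1.png

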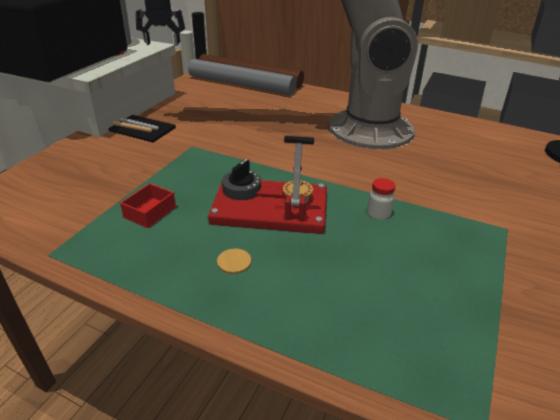

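Top view: the fixture is centred near (328,258), with the disc at (302,272), the knob at (368,261) and the cross bar at (295,258). The jar is at (212,307), the spare disc at (321,166) and the bin at (442,194). The scene view shows the arm open, nearly upright.

Run:
```python
from h import *
d=dict(np.load('pics/top.npz')); W=world(d); f=d['frame'].astype(int); r,g,b=f[...,0],f[...,1],f[...,2]
z=W[...,2]
print('table z',np.nanmedian(z[120:150,120:200]))
m=(r>110)&(g<60)&(b<60); m[:, 415:]=0; m[:, :250]=0; m[:200]=0; m&=(abs(z-.03)<.008)
P=W[m]; print(m.sum(), np.median(P[:,2]))
# outer rectangle in metric coords
rc=cv2.minAreaRect((P[:,:2]*1000).astype(np.float32)); print('rect mm',rc)
box=cv2.boxPoints(rc);print(box)
# index head: z~.06
for nm,sl,zz in (('head',(slice(230,290),slice(340,395)),(.05,.075)),('barTop',(slice(230,290),slice(340,395)),(.09,.115)),('disc',(slice(250,296),slice(280,325)),(.05,.068)),('xbar',(slice(235,280),slice(265,325)),(.15,.25))):
    w=W[sl].reshape(-1,3); q=w[(w[:,2]>zz[0])&(w[:,2]<zz[1])]
    if nm=='barTop' or nm=='xbar':
        c,s,a=cv2.minAreaRect((q[:,:2]*1000).astype(np.float32)); print(nm,len(q),c,s,a,q.mean(0),q[:,2].max())
        u=np.linalg.svd(q[:,:2]-q[:,:2].mean(0),full_matrices=False)[2][0]; print(np.degrees(np.arctan2(u[1],u[0])))
    else: print(nm,len(q),cv2.minEnclosingCircle((q[:,:2]*1000).astype(np.float32)),np.median(q[:,2]))
c=cv2.resize(d['frame'][195:325,250:410],None,fx=5,fy=5*.9,interpolation=cv2.INTER_CUBIC)
save(c,'crop1.png')
for n,rr in(('jar',(280,330,190,235)),('spare',(145,190,300,345)),('bin',(165,225,415,470))):
    w=W[rr[0]:rr[1],rr[2]:rr[3]].reshape(-1,3); q=w[w[:,2]>(.004 if n=='spare' else .02)]; print(n,q.min(0),q.max(0))
```

```text
table z 0.0016019502733612967
5533 0.030720485936268194
rect mm ((556.5408935546875, -97.55107116699219), (167.62460327148438, 267.8677062988281), 18.989652633666992)
[[ 433.70816      1.8214455]
 [ 520.8716    -251.4682   ]
 [ 679.37366   -196.92358  ]
 [ 592.2102      56.36606  ]]
head 1357 ((552.2257080078125, -178.02334594726562), 48.88435363769531) 0.061854191139263826
barTop 232 (551.779052734375, -177.9406280517578) (15.41051959991455, 59.016876220703125) 84.45223236083984 [ 0.5521993  -0.17662368  0.10311432] 0.10838222682664955
175.27980714771502
disc 815 ((525.6907958984375, -39.72553634643555), 35.77543640136719) 0.060991642381575395
xbar 379 (571.7556762695312, -23.6014404296875) (28.737062454223633, 63.36920166015625) 19.139284133911133 [ 0.56787187 -0.02512461  0.20913136] 0.2215976491548154
-71.16341439371372
jar [0.4248336  0.11839318 0.02013315] [0.48045169 0.17233331 0.0922612 ]
spare [ 0.70907106 -0.133092    0.00400782] [ 0.80966879 -0.03351775  0.0140822 ]
bin [ 0.64751944 -0.39488675  0.02005247] [ 0.75237947 -0.30527586  0.05125319]
```

View pics/crop1.png

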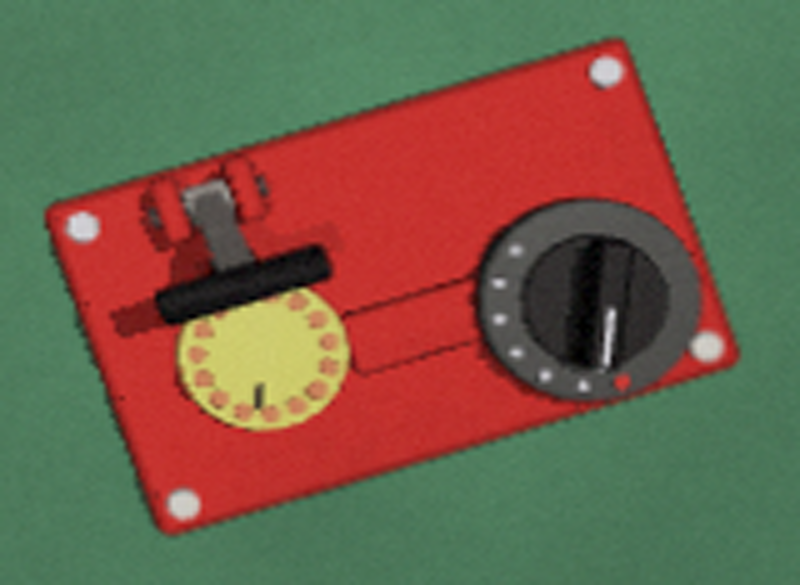

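The fixture centre is at (0.5565, -0.0976) with yaw 19°. The knob is on its first stop (pointer 23.7° from home) and the hold-down is at about 1.35 rad. I'll push the arm down from behind with closed fingers.

jog_arm --motion '[{"tz": -0.23, "grip": 1}, {"tz": -0.23, "grip": 1}, {"tx": 0.94, "ty": -0.76, "tz": -0.23, "grip": 1}, {"tx": 0.94, "ty": -0.76, "tz": -0.23, "grip": 1}, {"tx": 0.94, "ty": -0.76, "tz": -0.23, "grip": 1}, {"tx": 0.94, "ty": -0.76, "tz": -0.23, "grip": 1}, {"tx": 0.94, "ty": -0.76, "tz": -0.23, "grip": 1}, {"tx": 0.94, "ty": -0.76, "tz": -0.23, "grip": 1}, {"tx": 0.94, "ty": -0.76, "tz": -0.23, "grip": 1}, {"tx": 0.94, "ty": -0.76, "tz": -0.23, "grip": 1}, {"tx": 0.94, "ty": -0.76, "tz": -0.23, "grip": 1}, {"tx": 0.94, "ty": -0.76, "tz": -0.23, "grip": 1}, {"tx": 0.94, "ty": -0.76, "tz": -0.23, "grip": 1}, {"tx": 0.94, "ty": -0.76, "tz": -0.23, "grip": 1}]'

```text
$.motion[0]: bad value
```

```bash
cat >> h.py <<'E'
C=np.array([.5565,-.0976]); Y=np.radians(19)
def fw(x,y,z): return np.array([C[0]+x*np.cos(Y)-y*np.sin(Y),C[1]+x*np.sin(Y)+y*np.cos(Y),z])
def rel(target,yaw_x=None):
    """jog shares to a world TCP target; yaw_x: wanted heading of tool x (deg), tool down"""
    s=bot.sense(); w,x,y,z=s['tcp_rot']; r=R.from_quat([x,y,z,w])
    o=r.inv().apply(target-s['tcp_pos'])/.3
    t=np.zeros(3)
    if yaw_x is not None:
        g=R.from_euler('z',yaw_x,degrees=True)*R.from_euler('x',180,degrees=True)
        t=(r.inv()*g).as_rotvec()/(np.pi/2)
    print('t',round(s['t'],2),'pos',s['tcp_pos'].round(4),'F',s['ft_force'].round(1),'open',round(s['opening'],4),'gf',round(s['gripper_force'],1),'head',np.degrees(np.arctan2(*r.as_matrix()[1::-1,0])).round(2),'jog',o.round(4),'rot',t.round(4))
E
python3 -c "
from h import *
rel(fw(.075,.065,.30),19)"
```

```text
t 0.1 pos [ 0.228  -0.635   0.2307] F [ 0.2 -0.  -0.4] open 0.0855 gf 0.0 head 19.76 jog [ 1.8887 -1.5293 -0.2294] rot [-0.0007  0.      0.0084]
```

jog_arm --motion '[{"tx": 0, "ty": 0, "tz": -0.23, "rx": 0, "ry": 0, "rz": 0, "grip": 1}, {"tx": 0, "ty": 0, "tz": -0.23, "rx": 0, "ry": 0, "rz": 0, "grip": 1}, {"tx": 0.94, "ty": -0.76, "tz": -0.23, "rx": 0, "ry": 0, "rz": 0, "grip": 1}, {"tx": 0.94, "ty": -0.76, "tz": -0.23, "rx": 0, "ry": 0, "rz": 0, "grip": 1}, {"tx": 0.94, "ty": -0.76, "tz": -0.23, "rx": 0, "ry": 0, "rz": 0, "grip": 1}, {"tx": 0.94, "ty": -0.76, "tz": -0.23, "rx": 0, "ry": 0, "rz": 0, "grip": 1}, {"tx": 0.94, "ty": -0.76, "tz": -0.23, "rx": 0, "ry": 0, "rz": 0, "grip": 1}, {"tx": 0.94, "ty": -0.76, "tz": -0.23, "rx": 0, "ry": 0, "rz": 0, "grip": 1}, {"tx": 0.94, "ty": -0.76, "tz": -0.23, "rx": 0, "ry": 0, "rz": 0, "grip": 1}, {"tx": 0.94, "ty": -0.76, "tz": -0.23, "rx": 0, "ry": 0, "rz": 0, "grip": 1}, {"tx": 0.94, "ty": -0.76, "tz": -0.23, "rx": 0, "ry": 0, "rz": 0, "grip": 1}, {"tx": 0.94, "ty": -0.76, "tz": -0.23, "rx": 0, "ry": 0, "rz": 0, "grip": 1}, {"tx": 0.94, "ty": -0.76, "tz": -0.23, "rx": 0, "ry": 0, "rz": 0, "grip": 1}]' --newtons 60

```text
t: 1.18
tcp_pos: [0.4173, -0.3238, 0.3003]
tcp_rot: [-0.0, 0.985, 0.173, -0.0]
ft_force: [-0.1, -0.1, 0.7]
opening: 0.0001
gripper_force: 0.0
```

```bash
python3 -c "
from h import *
rel(fw(.075,.065,.30),19)"
```

```text
t 1.18 pos [ 0.4173 -0.3238  0.3003] F [-0.1 -0.1  0.7] open 0.0001 gf 0.0 head 19.95 jog [ 0.947  -0.7631  0.001 ] rot [-0.0001  0.      0.0105]
```

jog_arm --motion '[{"tx": 0.947, "ty": -0.763, "tz": 0, "rx": 0, "ry": 0, "rz": 0.0105, "grip": 1}, {"tx": 0.947, "ty": -0.763, "tz": 0, "rx": 0, "ry": 0, "rz": 0.0105, "grip": 1}, {"tx": 0.947, "ty": -0.763, "tz": 0, "rx": 0, "ry": 0, "rz": 0.0105, "grip": 1}, {"tx": 0.947, "ty": -0.763, "tz": 0, "rx": 0, "ry": 0, "rz": 0.0105, "grip": 1}, {"tx": 0.947, "ty": -0.763, "tz": 0, "rx": 0, "ry": 0, "rz": 0.0105, "grip": 1}, {"tx": 0.947, "ty": -0.763, "tz": 0, "rx": 0, "ry": 0, "rz": 0.0105, "grip": 1}, {"tx": 0.947, "ty": -0.763, "tz": 0, "rx": 0, "ry": 0, "rz": 0.0105, "grip": 1}, {"tx": 0.947, "ty": -0.763, "tz": 0, "rx": 0, "ry": 0, "rz": 0.0105, "grip": 1}, {"tx": 0.947, "ty": -0.763, "tz": 0, "rx": 0, "ry": 0, "rz": 0.0105, "grip": 1}, {"tx": 0.947, "ty": -0.763, "tz": 0, "rx": 0, "ry": 0, "rz": 0.0105, "grip": 1}, {"tx": 0.947, "ty": -0.763, "tz": 0, "rx": 0, "ry": 0, "rz": 0.0105, "grip": 1}, {"tx": 0.947, "ty": -0.763, "tz": 0.2, "rx": 0, "ry": 0, "rz": 0.0105, "grip": 1}, {"tx": 0.947, "ty": -0.763, "tz": 0.2, "rx": 0, "ry": 0, "rz": 0.0105, "grip": 1}, {"tx": 0.947, "ty": -0.763, "tz": 0.383, "rx": 0, "ry": 0, "rz": 0.0105, "grip": 1}, {"tx": 0.947, "ty": -0.763, "tz": 0.383, "rx": 0, "ry": 0, "rz": 0.0105, "grip": 1}, {"tx": 0.947, "ty": -0.763, "tz": 0.383, "rx": 0, "ry": 0, "rz": 0.0105, "grip": 1}]'

```text
t: 2.52
tcp_pos: [0.6043, -0.016, 0.1821]
tcp_rot: [-0.0, 0.987, 0.162, -0.003]
ft_force: [-1.2, 0.0, 0.2]
opening: -0.0002
gripper_force: 0.0
```

Run:
```python
from h import *
rel(fw(.075,.065,.185),19)
# arc waypoints: tip centre = contact + 11mm, in jog shares from the current pose
s=bot.sense(); c=fw(.065,.065,.073)
x0=(s['tcp_pos']-c)[:2]@[np.cos(Y),np.sin(Y)]; z0=s['tcp_pos'][2]
r=.11
for q in (1.35,1.2,1.05,.9,.75,.6,.45,.3,.2,.1,.05,0):
    x=-r*np.cos(q)+.006*np.sin(q)+.011; z=.073+r*np.sin(q)+.006*np.cos(q)
    print(q,round((x-x0)/.3,3),round((z0-z)/.3,3))
```

```text
t 2.52 pos [ 0.6043 -0.016   0.1821] F [-1.2  0.   0.2] open -0.0002 gf 0.0 head 18.69 jog [ 0.0107 -0.0114 -0.0096] rot [-0.0009  0.0038 -0.0035]
1.35 -0.047 0.002
1.2 -0.1 0.015
1.05 -0.151 0.036
0.9 -0.198 0.064
0.75 -0.24 0.099
0.6 -0.277 0.14
0.45 -0.307 0.186
0.3 -0.33 0.236
0.2 -0.341 0.271
0.1 -0.349 0.307
0.05 -0.351 0.325
0 -0.352 0.344
```

jog_arm --motion '[{"tx": -0.06, "ty": 0, "tz": 0.01, "rx": 0, "ry": 0, "rz": 0, "grip": 1}, {"tx": -0.11, "ty": 0, "tz": 0.025, "rx": 0, "ry": 0, "rz": 0, "grip": 1}, {"tx": -0.135, "ty": 0, "tz": 0.034, "rx": 0, "ry": 0, "rz": 0, "grip": 1}, {"tx": -0.162, "ty": 0, "tz": 0.046, "rx": 0, "ry": 0, "rz": 0, "grip": 1}, {"tx": -0.185, "ty": 0, "tz": 0.06, "rx": 0, "ry": 0, "rz": 0, "grip": 1}, {"tx": -0.209, "ty": 0, "tz": 0.074, "rx": 0, "ry": 0, "rz": 0, "grip": 1}, {"tx": -0.23, "ty": 0, "tz": 0.09, "rx": 0, "ry": 0, "rz": 0, "grip": 1}, {"tx": -0.251, "ty": 0, "tz": 0.109, "rx": 0, "ry": 0, "rz": 0, "grip": 1}, {"tx": -0.27, "ty": 0, "tz": 0.128, "rx": 0, "ry": 0, "rz": 0, "grip": 1}, {"tx": -0.288, "ty": 0, "tz": 0.15, "rx": 0, "ry": 0, "rz": 0, "grip": 1}, {"tx": -0.304, "ty": 0, "tz": 0.172, "rx": 0, "ry": 0, "rz": 0, "grip": 1}, {"tx": -0.318, "ty": 0, "tz": 0.196, "rx": 0, "ry": 0, "rz": 0, "grip": 1}, {"tx": -0.33, "ty": 0, "tz": 0.22, "rx": 0, "ry": 0, "rz": 0, "grip": 1}, {"tx": -0.341, "ty": 0, "tz": 0.246, "rx": 0, "ry": 0, "rz": 0, "grip": 1}, {"tx": -0.352, "ty": 0, "tz": 0.28, "rx": 0, "ry": 0, "rz": 0, "grip": 1}, {"tx": -0.36, "ty": 0, "tz": 0.316, "rx": 0, "ry": 0, "rz": 0, "grip": 1}, {"tx": -0.362, "ty": 0, "tz": 0.335, "rx": 0, "ry": 0, "rz": 0, "grip": 1}, {"tx": -0.362, "ty": 0, "tz": 0.35, "rx": 0, "ry": 0, "rz": 0, "grip": 1}, {"tx": -0.362, "ty": 0, "tz": 0.356, "rx": 0, "ry": 0, "rz": 0, "grip": 1}, {"tx": -0.362, "ty": 0, "tz": 0.356, "rx": 0, "ry": 0, "rz": 0, "grip": 1}]'

```text
t: 4.18
tcp_pos: [0.5032, -0.0489, 0.0789]
tcp_rot: [0.0, 0.987, 0.163, -0.001]
ft_force: [-9.1, -1.0, 16.5]
opening: 0.0002
gripper_force: 8.1
```

Run:
```python
from h import *
rel(fw(.065-.099,.065,.079),19)
d=get_image('scene'); save(cv2.resize(d['frame'][60:270,160:440],None,fx=2.4,fy=2.4),'s2.png')
```

```text
t 4.18 pos [ 0.5032 -0.0489  0.0789] F [-9.1 -1.  16.5] open 0.0002 gf 8.1 head 18.81 jog [ 0.0017 -0.0055 -0.0004] rot [-0.      0.001  -0.0022]
```

View pics/s2.png

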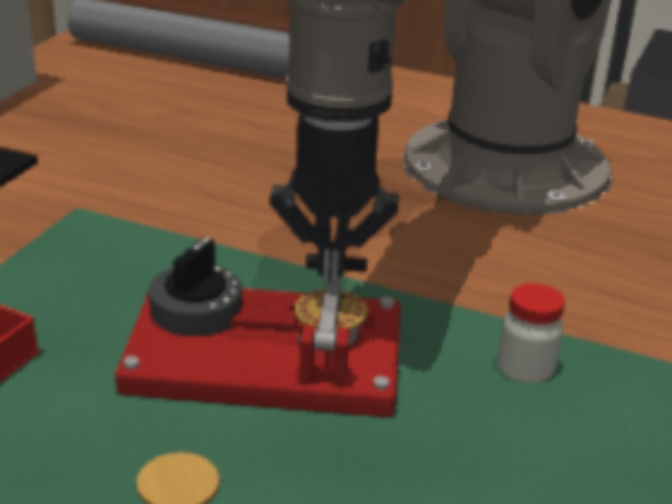

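The arm lies level on the disc (hinge at (330,330), bar at (335,262)), and the fingertip stands at the expected 79 mm height. Next I'll back off, lift, and go above the knob.

jog_arm --motion '[{"tx": 0, "ty": 0, "tz": 0, "rx": 0, "ry": 0, "rz": 0, "grip": 1}, {"tx": 0, "ty": 0, "tz": 0, "rx": 0, "ry": 0, "rz": 0, "grip": 1}, {"tx": 0.012, "ty": 0, "tz": -0.01, "rx": 0, "ry": 0, "rz": 0, "grip": 1}, {"tx": 0.015, "ty": 0, "tz": -0.03, "rx": 0, "ry": 0, "rz": 0, "grip": 1}, {"tx": 0.015, "ty": 0, "tz": -0.13, "rx": 0, "ry": 0, "rz": 0, "grip": 1}, {"tx": 0.015, "ty": 0, "tz": -0.25, "rx": 0, "ry": 0, "rz": 0, "grip": 1}, {"tx": 0.015, "ty": 0, "tz": -0.36, "rx": 0, "ry": 0, "rz": 0, "grip": -1}, {"tx": 0.015, "ty": 0.467, "tz": -0.36, "rx": 0, "ry": 0, "rz": 0.267, "grip": -1}, {"tx": 0.015, "ty": 0.467, "tz": -0.36, "rx": 0, "ry": 0, "rz": 0.267, "grip": -1}, {"tx": 0.015, "ty": 0.467, "tz": -0.36, "rx": 0, "ry": 0, "rz": 0.267, "grip": -1}, {"tx": 0.015, "ty": 0.467, "tz": -0.36, "rx": 0, "ry": 0, "rz": 0.267, "grip": -1}, {"tx": 0.015, "ty": 0.467, "tz": -0.36, "rx": 0, "ry": 0, "rz": 0.267, "grip": -1}, {"tx": 0.015, "ty": 0.467, "tz": -0.36, "rx": 0, "ry": 0, "rz": 0.267, "grip": -1}, {"tx": 0.015, "ty": 0.467, "tz": -0.36, "rx": 0, "ry": 0, "rz": 0.267, "grip": -1}, {"tx": 0.015, "ty": 0.467, "tz": -0.36, "rx": 0, "ry": 0, "rz": 0.267, "grip": -1}, {"tx": 0.015, "ty": 0.467, "tz": -0.36, "rx": 0, "ry": 0, "rz": 0.267, "grip": -1}]'

```text
t: 5.57
tcp_pos: [0.5531, -0.179, 0.1868]
tcp_rot: [-0.0, 0.999, -0.045, 0.0]
ft_force: [-0.1, -0.3, 0.6]
opening: 0.0854
gripper_force: 0.0
```

Run:
```python
from h import *
rel(np.r_[fw(-.03,-.075,0)[:2],.074],-5); print(fw(-.03,-.075,0))
d=get_image('wrist'); W=world(d); save(d['frame'],'w1.png')
p=W.reshape(-1,3)
m=(p[:,2]>.09)&(p[:,2]<.112)&(np.hypot(p[:,0]-.552,p[:,1]+.178)<.045); q=p[m]
c,s,a=cv2.minAreaRect((q[:,:2]*1000).astype(np.float32)); print(m.sum(),c,s,a)
u=np.linalg.svd(q[:,:2]-q[:,:2].mean(0),full_matrices=False)[2][0]; print(np.degrees(np.arctan2(u[1],u[0])))
b=p[np.hypot(*(p[:,:2]-fw(-.075,.065,0)[:2]).T)<.006]; print('holdbar z',len(b),np.nanmax(b[:,2]) if len(b) else '')
```

```text
t 5.57 pos [ 0.5531 -0.179   0.1868] F [-0.1 -0.3  0.6] open 0.0854 gf 0.0 head -5.11 jog [-0.0022 -0.0021  0.376 ] rot [-0.0002 -0.0001 -0.0012]
[ 0.55255205 -0.17828094  0.        ]
1550 (550.9920043945312, -178.24134826660156) (13.997288703918457, 59.407657623291016) 84.50531005859375
174.8507193827895
holdbar z 0
```

View pics/w1.png

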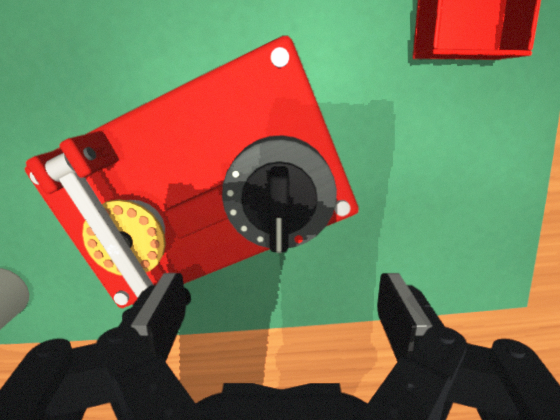

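The wrist view shows the hold-down arm flat over the disc (x 60–150, y 165–290) and the knob bar at (280,205) lined up between the fingers. I'll descend and grip.

jog_arm --motion '[{"tx": -0.003, "ty": -0.002, "tz": 0.13, "rx": 0, "ry": 0, "rz": 0, "grip": -1}, {"tx": -0.003, "ty": -0.002, "tz": 0.23, "rx": 0, "ry": 0, "rz": 0, "grip": -1}, {"tx": -0.003, "ty": -0.002, "tz": 0.32, "rx": 0, "ry": 0, "rz": 0, "grip": -1}, {"tx": -0.003, "ty": -0.002, "tz": 0.368, "rx": 0, "ry": 0, "rz": 0, "grip": -1}, {"tx": -0.003, "ty": -0.002, "tz": 0.368, "rx": 0, "ry": 0, "rz": 0, "grip": -1}, {"tx": -0.003, "ty": -0.002, "tz": 0.368, "rx": 0, "ry": 0, "rz": 0, "grip": -1}, {"tx": -0.003, "ty": -0.002, "tz": 0.368, "rx": 0, "ry": 0, "rz": 0, "grip": 1}, {"tx": -0.003, "ty": -0.002, "tz": 0.368, "rx": 0, "ry": 0, "rz": 0, "grip": 1}, {"tx": -0.003, "ty": -0.002, "tz": 0.368, "rx": 0, "ry": 0, "rz": 0, "grip": 1}, {"tx": -0.003, "ty": -0.002, "tz": 0.368, "rx": 0, "ry": 0, "rz": 0, "grip": 1}, {"tx": -0.003, "ty": -0.002, "tz": 0.368, "rx": 0, "ry": 0, "rz": 0, "grip": 1}, {"tx": -0.003, "ty": -0.002, "tz": 0.368, "rx": 0, "ry": 0, "rz": 0, "grip": 1}, {"tx": -0.003, "ty": -0.002, "tz": 0.368, "rx": 0, "ry": 0, "rz": 0, "grip": 1}, {"tx": -0.003, "ty": -0.002, "tz": 0.368, "rx": 0, "ry": 0, "rz": 0, "grip": 1}]' --newtons 60

```text
t: 6.78
tcp_pos: [0.5528, -0.1775, 0.077]
tcp_rot: [-0.001, 0.999, -0.045, 0.0]
ft_force: [-4.4, 11.8, 12.4]
opening: 0.0129
gripper_force: 59.2
```

```bash
python3 -c "
from h import *
rel(np.r_[fw(-.03,-.075,0)[:2],.076],19);print(bot.sense()['torque'])"
```

```text
t 6.78 pos [ 0.5528 -0.1775  0.077 ] F [-4.4 11.8 12.4] open 0.0129 gf 59.2 head -5.14 jog [-0.0005  0.0027  0.0033] rot [-0.001  -0.0005 -0.2682]
[2.24617865 0.73294636 0.03149376]
```

jog_arm --motion '[{"tx": 0, "ty": -0.003, "tz": 0, "rx": 0, "ry": 0, "rz": -0.03, "grip": 1}, {"tx": 0, "ty": -0.003, "tz": 0, "rx": 0, "ry": 0, "rz": -0.06, "grip": 1}, {"tx": 0, "ty": -0.003, "tz": 0, "rx": 0, "ry": 0, "rz": -0.09, "grip": 1}, {"tx": 0, "ty": -0.003, "tz": 0, "rx": 0, "ry": 0, "rz": -0.12, "grip": 1}, {"tx": 0, "ty": -0.003, "tz": 0, "rx": 0, "ry": 0, "rz": -0.15, "grip": 1}, {"tx": 0, "ty": -0.003, "tz": 0, "rx": 0, "ry": 0, "rz": -0.18, "grip": 1}, {"tx": 0, "ty": -0.003, "tz": 0, "rx": 0, "ry": 0, "rz": -0.21, "grip": 1}, {"tx": 0, "ty": -0.003, "tz": 0, "rx": 0, "ry": 0, "rz": -0.24, "grip": 1}, {"tx": 0, "ty": -0.003, "tz": 0, "rx": 0, "ry": 0, "rz": -0.27, "grip": 1}, {"tx": 0, "ty": -0.003, "tz": 0, "rx": 0, "ry": 0, "rz": -0.285, "grip": 1}, {"tx": 0, "ty": -0.003, "tz": 0, "rx": 0, "ry": 0, "rz": -0.285, "grip": 1}, {"tx": 0, "ty": -0.003, "tz": 0, "rx": 0, "ry": 0, "rz": -0.285, "grip": 1}, {"tx": 0, "ty": -0.003, "tz": 0, "rx": 0, "ry": 0, "rz": -0.285, "grip": 1}, {"tx": 0, "ty": -0.003, "tz": 0, "rx": 0, "ry": 0, "rz": -0.285, "grip": 1}]'

```text
t: 7.95
tcp_pos: [0.5528, -0.177, 0.077]
tcp_rot: [-0.001, 0.984, 0.177, 0.0]
ft_force: [-3.1, 10.0, 12.0]
opening: 0.0128
gripper_force: 59.8
```

Run:
```python
from h import *
rel(np.r_[fw(-.03,-.075,0)[:2],.076],19);print(bot.sense()['torque'])
for n,(a,b,c,e) in {'top':(195,325,250,410),'wrist':(0,420,0,560)}.items():
    d=get_image(n); im=d['frame'][a:b,c:e]; k=560/im.shape[1]; save(cv2.resize(im,None,fx=k,fy=k,interpolation=cv2.INTER_CUBIC),n+'_home.png'); np.savez('pics/'+n+'_home.npz',**d)
```

```text
t 7.95 pos [ 0.5528 -0.177   0.077 ] F [-3.1 10.  12. ] open 0.0128 gf 59.8 head 20.44 jog [-0.0023  0.0037  0.0034] rot [-0.0007 -0.0007  0.016 ]
[ 1.91493898  0.65243246 -0.67885793]
```

View pics/wrist_home.png

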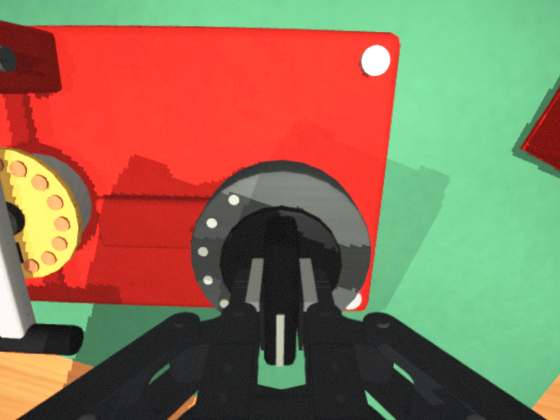

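The knob is hard against home (stop torque 0.68 N m, heading 20.4° against the expected 19°), and the arm is still down. Now I'll turn it clockwise, slowly, in two calls.

jog_arm --motion '[{"tx": 0, "ty": 0, "tz": 0, "rx": 0, "ry": 0, "rz": 0.03, "grip": 1}, {"tx": 0, "ty": 0, "tz": 0, "rx": 0, "ry": 0, "rz": 0.06, "grip": 1}, {"tx": 0, "ty": 0, "tz": 0, "rx": 0, "ry": 0, "rz": 0.09, "grip": 1}, {"tx": 0, "ty": 0, "tz": 0, "rx": 0, "ry": 0, "rz": 0.12, "grip": 1}, {"tx": 0, "ty": 0, "tz": 0, "rx": 0, "ry": 0, "rz": 0.15, "grip": 1}, {"tx": 0, "ty": 0, "tz": 0, "rx": 0, "ry": 0, "rz": 0.18, "grip": 1}, {"tx": 0, "ty": 0, "tz": 0, "rx": 0, "ry": 0, "rz": 0.21, "grip": 1}, {"tx": 0, "ty": 0, "tz": 0, "rx": 0, "ry": 0, "rz": 0.24, "grip": 1}, {"tx": 0, "ty": 0, "tz": 0, "rx": 0, "ry": 0, "rz": 0.27, "grip": 1}, {"tx": 0, "ty": 0, "tz": 0, "rx": 0, "ry": 0, "rz": 0.3, "grip": 1}, {"tx": 0, "ty": 0, "tz": 0, "rx": 0, "ry": 0, "rz": 0.33, "grip": 1}, {"tx": 0, "ty": 0, "tz": 0, "rx": 0, "ry": 0, "rz": 0.36, "grip": 1}, {"tx": 0, "ty": 0, "tz": 0, "rx": 0, "ry": 0, "rz": 0.39, "grip": 1}, {"tx": 0, "ty": 0, "tz": 0, "rx": 0, "ry": 0, "rz": 0.42, "grip": 1}, {"tx": 0, "ty": 0, "tz": 0, "rx": 0, "ry": 0, "rz": 0.45, "grip": 1}, {"tx": 0, "ty": 0, "tz": 0, "rx": 0, "ry": 0, "rz": 0.48, "grip": 1}, {"tx": 0, "ty": 0, "tz": 0, "rx": 0, "ry": 0, "rz": 0.51, "grip": 1}, {"tx": 0, "ty": 0, "tz": 0, "rx": 0, "ry": 0, "rz": 0.54, "grip": 1}, {"tx": 0, "ty": 0, "tz": 0, "rx": 0, "ry": 0, "rz": 0.55, "grip": 1}, {"tx": 0, "ty": 0, "tz": 0, "rx": 0, "ry": 0, "rz": 0.55, "grip": 1}]'

```text
t: 9.72
tcp_pos: [0.5526, -0.1777, 0.077]
tcp_rot: [-0.0, 0.968, -0.251, 0.0]
ft_force: [-4.8, 5.8, 12.1]
opening: 0.0132
gripper_force: 59.2
```

```bash
python3 -c "
from h import *
rel(np.r_[fw(-.03,-.075,0)[:2],.076],-53);print(bot.sense()['torque'],bot.sense()['qpos'])"
```

```text
t 9.72 pos [ 0.5526 -0.1777  0.077 ] F [-4.8  5.8 12.1] open 0.0132 gf 59.2 head -29.11 jog [0.0008 0.0017 0.0033] rot [-4.000e-04  1.000e-04  2.655e-01]
[ 0.87352857  0.9710249  -0.02872435] [ 0.2813261   0.45902422 -0.1013585   1.94113343  0.06536864  0.74431183
 -1.93652271]
```

The knob is on the second stop (heading -29.1°, about zero torque). One more click.

jog_arm --motion '[{"tx": 0, "ty": 0, "tz": 0, "rx": 0, "ry": 0, "rz": 0.03, "grip": 1}, {"tx": 0, "ty": 0, "tz": 0, "rx": 0, "ry": 0, "rz": 0.06, "grip": 1}, {"tx": 0, "ty": 0, "tz": 0, "rx": 0, "ry": 0, "rz": 0.09, "grip": 1}, {"tx": 0, "ty": 0, "tz": 0, "rx": 0, "ry": 0, "rz": 0.12, "grip": 1}, {"tx": 0, "ty": 0, "tz": 0, "rx": 0, "ry": 0, "rz": 0.15, "grip": 1}, {"tx": 0, "ty": 0, "tz": 0, "rx": 0, "ry": 0, "rz": 0.18, "grip": 1}, {"tx": 0, "ty": 0, "tz": 0, "rx": 0, "ry": 0, "rz": 0.21, "grip": 1}, {"tx": 0, "ty": 0, "tz": 0, "rx": 0, "ry": 0, "rz": 0.24, "grip": 1}, {"tx": 0, "ty": 0, "tz": 0, "rx": 0, "ry": 0, "rz": 0.266, "grip": 1}, {"tx": 0, "ty": 0, "tz": 0, "rx": 0, "ry": 0, "rz": 0.266, "grip": 1}, {"tx": 0, "ty": 0, "tz": 0, "rx": 0, "ry": 0, "rz": 0.266, "grip": 1}, {"tx": 0, "ty": 0, "tz": 0, "rx": 0, "ry": 0, "rz": 0.266, "grip": 1}, {"tx": 0, "ty": 0, "tz": 0, "rx": 0, "ry": 0, "rz": 0.266, "grip": 1}, {"tx": 0, "ty": 0, "tz": 0, "rx": 0, "ry": 0, "rz": 0.266, "grip": 1}, {"tx": 0, "ty": 0, "tz": 0, "rx": 0, "ry": 0, "rz": 0.266, "grip": 1}, {"tx": 0, "ty": 0, "tz": 0, "rx": 0, "ry": 0, "rz": 0.266, "grip": 1}]'

```text
t: 11.05
tcp_pos: [0.5523, -0.178, 0.077]
tcp_rot: [-0.0, 0.895, -0.446, -0.0]
ft_force: [-5.3, 3.4, 13.6]
opening: 0.0132
gripper_force: 59.6
```

Run:
```python
from h import *
rel(np.r_[fw(-.03,-.075,0)[:2],.076],-53);print(bot.sense()['torque'],bot.sense()['qvel'].round(4))
d=get_image('wrist');save(d['frame'],'w3.png')
d=get_image('top');W=world(d);b=W.reshape(-1,3);
for y in(.04,.065,.09):
    m=np.hypot(*(b[:,:2]-fw(-.075,y,0)[:2]).T)<.005; print('bar z',m.sum(),np.nanmedian(b[m,2]) if m.any() else '')
```

```text
t 11.05 pos [ 0.5523 -0.178   0.077 ] F [-5.3  3.4 13.6] open 0.0132 gf 59.6 head -52.99 jog [ 0.0013 -0.      0.0032] rot [-0.0002  0.0003  0.0001]
[ 0.8433456   1.40665949 -0.02058621] [ 0.0005  0.0004 -0.0001  0.0004 -0.0014 -0.0013 -0.001 ]
bar z 29 0.07994087180529263
bar z 18 0.08032193106240137
bar z 25 0.07980203648466866
```

View pics/w3.png

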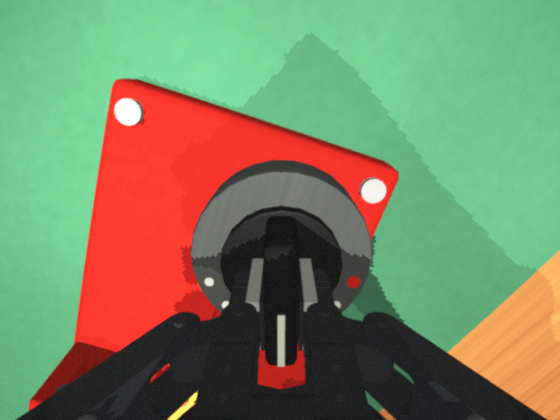

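The wrist view shows the knob bar held between the pads at (282,290), with the red home dot at (353,282), about 72° from the pointer. The hold-down bar top is at 80 mm, so the arm is down, and the torque is about zero at rest. Handing in.

```bash
python3 -c "
from h import *
print(close_job())"
```

```text
the job is handed in; nothing more can be done
None
```

I swung the hold-down arm fully down, wound the knob back to its home stop and turned it three clicks clockwise. The job is handed in with the knob still gripped (about 60 N) at rest on the third stop; no verdict came back.

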